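# Find the firm drying-rack arm and stand the beaker on it

## Robot

A 6-joint arm with a two-finger parallel gripper is mounted at the origin on the work surface. World frame = base frame: x ahead of the robot, y to its left, z up, the work surface at z = 0. Lengths are in mm, angles in rad, forces in N, time in s.
With the tool pointing down it reaches from about 200 to 875 mm from the base axis. Payload 3.4 kg.
Tool frame: the origin (TCP) lies midway between the tips of the shut fingers; the grasp point (between the pads) lies 19 mm behind it; z points along the fingers, y is the line along which they close (so a half turn about z gives the same grasp; the last joint's range is limited). The gripper opens to 94 mm and grips with 3 to 60 N. Pads are 16 mm wide; open, the fingers measure 119 mm over their backs; the gripper's body (75 mm by 177 mm) begins 78 mm behind the grasp point.
Start: joints at [1.139, 0.276, 1.505, -0, 1.361, -0.121], TCP at [175.865, 547.482, 205.493] pointing down, gripper open.
Joint ranges: [-2.89, 2.89], [-0.75, 2.08], [0.22, 2.7], [-1.18, 4.32], [0.11, 2.71], [-2.7, 2.7]. Speed limits (rad/s): [2.57, 2.57, 3.14, 3.14, 3.14, 3.14].

## Interface

Orientations are given as a 3x3 rotation matrix whose columns are the frame's x, y, z axes.
In Python, from plant import manip gives the robot as it stands.
- The arm moves only by the tool carry_out, never from a script. Its argument "rows" is a list of rows, each a list of 3 entries, a list of its own where there are three numbers: the turn, a rotation vector about the world's x, y, z in degrees, then the shift along the world's x, y, z in m, then the closure, from 0 (fully open) to 1 (shut). A call has 1 to 12 rows; each row shifts and turns the commanded pose from where the row before left it; what a row does not reach is not made up. A row lasts 1/8 s, in which the tool goes at most 62.5 mm and 10.7 degrees, less where a joint would pass 70% of its speed; a pose out of reach is approached as far as the arm can. A call is refused whole if a number of a shift passes 0.0625 or a number of a turn 10.7, either way. A call with a gripper value outside its range is refused whole. The fingers move at their own pace and stop on an object; the grip force is fixed at half the most. Time passes only in rows, so rows that do not move let the fingers close. It gives the time, the measured TCP pose, the force, the opening and the grip force at its end, in the units of the state.
- manip.get_obs(): the state, without advancing time (a new reading comes with each control period).
- manip.read_camera(name): name is "scene" or "top" or "wrist"; returns the picture (400x640x3 uint8, red, green, blue); there is no depth.
- manip.get_calibration(name): a dict with "vertical_fov" (degrees; the focal length in pixels is half the picture's height over the tangent of half this angle, whatever the lens; pixels are square), "cx", "cy" (the principal point, pixels), "k1" (the pictures are not rectified: a ray, as slopes to the right and down, at radius r is drawn at 1 + k1 r^2 times it, then the intrinsics apply), "R" (3x3) and "t" (3): a world point X has camera coordinates R X + t. Camera axes: x right, y down, z forward; pixel columns grow to the right and rows downward; lengths in mm; the calibration is good to about 2 mm. A picture is of the moment at which its call begins: read the wrist's pose just before it. get_calibration takes no time and is no camera call; for the wrist camera it gives the pose at the moment of the call.
- manip.finish_job(): hands the job in; it is judged then, once.
The state is a dict: "t": time; "qpos": joint angles; "qd": joint speeds; "tau": joint torques, N m; "tcp_pos": TCP position; "eef_rot": TCP orientation; "contact_force": force on the tool from outside, world axes, zero at the start; "wrist_torque": the same for the moment, N m; "opening": finger opening in mm; "gripper_force": force on a finger pad.
Only numpy, scipy, OpenCV 4.12 (cv2) and the standard library are available. Lean on these libraries where they do the work, as an engineer would, in place of code of your own. Each camera call takes 0.05 s, during which the arm holds its last target. There are 200 camera calls.

## Task

Only one of the drying rack's three springy arms is still firm: working from the robot's left to its right, press each arm down with the closed fingertips on its blue mid-span band with about 8 N, hold that for half a second and judge how far it gives. Then lift the white beaker off the freely turning banding wheel and set it down, without dropping it, upright and centred on the round cork pad of the arm that gave least, never leaving it standing on a slack arm. Keep the small dish on the wheel and leave everything else where it is.

Things in the scene. Friction and masses are not known exactly. Their poses are not given: they have to be found in the camera images.
- left_middle (a point): Mid-span of the left-hand (+y, seen from the robot) arm, on its top face 130 mm above the table, at a 20 mm blue band 75 mm from the clamp; marked with the arm unloaded, stays put when it bends. Arm 170 x 45 x 6 mm; pressed, it bends down at its clamp and springs back. Axes: x level, free end to clamp; y robot's left; z up.
- left_pad (a point): Top centre of the round cork pad (76 mm across, 5 mm thick) near the free end of the left-hand (+y, seen from the robot) arm, 130 mm from its clamp; marked with the arm unloaded, stays put when it bends. Axes as the middle's. Under the beaker a slack arm sags 5 mm or more here.
- centre_middle (a point): Mid-span of the centre arm, on its top face 130 mm above the table, at a 20 mm blue band 75 mm from the clamp; marked with the arm unloaded, stays put when it bends. Arm 170 x 45 x 6 mm; pressed, it bends down at its clamp and springs back. Axes: x level, free end to clamp; y robot's left; z up. Under 8 N here the firm arm gives 2 to 3 mm, a slack one 11 mm or more.
- centre_pad (a point): Top centre of the round cork pad (76 mm across, 5 mm thick) near the free end of the centre arm, 130 mm from its clamp; marked with the arm unloaded, stays put when it bends. Axes as the middle's.
- right_middle (a point): Mid-span of the right-hand (-y) arm, on its top face 130 mm above the table, at a 20 mm blue band 75 mm from the clamp; marked with the arm unloaded, stays put when it bends. Arm 170 x 45 x 6 mm; pressed, it bends down at its clamp and springs back. Axes: x level, free end to clamp; y robot's left; z up.
- right_pad (a point): Top centre of the round cork pad (76 mm across, 5 mm thick) near the free end of the right-hand (-y) arm, 130 mm from its clamp; marked with the arm unloaded, stays put when it bends. Axes as the middle's.
- rack: Drying rack, fixed to the table: a 460 mm long foot beam along its y with three alike posts 150 mm apart, each clamping one springy wooden arm that sticks out level along the rack's -x, towards the robot. Black clamp plates on the posts reach 140 mm above the table, screw heads 145 mm. Which arm is firm differs every time. Origin on the table under the clamp of the centre arm; z up.
- wheel: Banding wheel: iron foot fixed to the table with a grey disc, 220 mm across and 12 mm thick, on top, 85 mm above the table, that turns almost without friction about the upright axis. Origin on the table on that axis. Its yaw says nothing of how the disc is turned.
- beaker: White fired-clay beaker, open at the top, 85 mm high, 58 mm across the rim and narrower at the foot, walls 4 mm, about 0.2 kg. Stands upright on the wheel's disc, 35 to 75 mm off its axis. Origin at the centre of its underside, z up through the mouth.
- dish: Small terracotta dish, 54 mm across, 22 mm high, standing on the other part of the wheel's disc; it may ride round with it but must stay on it. Origin at the centre of its underside.
- tub: White lidded tub, 110 mm across, 110 mm high; bystander. Origin at the centre of its underside.
- glaze_jar: Green glass jar with black lid, 64 mm across, 100 mm high; bystander. Origin at the centre of its underside.
- brush: Flat brush, 200 mm long, 42 mm wide, 20 mm high, lying on the table; bystander. Origin under its middle, handle to its -x.
- rib: Flat dark wooden potter's rib, 100 x 55 x 8 mm, lying on the table; bystander. Origin at the centre of its underside.
Not all that is in view belongs to the job. Several things have the shape of the wheel; the one meant has the colours described above.

How it is judged (in metres and radians):
On the way, in this order (a step that is already met when the one before it is completed fails the run):
1. the left arm is pressed by the fingers at its blue band (within 25 mm) with 5 to 13 N for 0.4 s (contact force between the fingers and anything else between 5 and 13 N and x of the grasp point in the frame of left_middle between -0.025 and 0.025 m and y of the grasp point in the frame of left_middle between -0.025 and 0.025 m and z of the grasp point in the frame of left_middle below 0.035 m), for 0.4 s.
2. the centre arm is pressed by the fingers at its blue band (within 25 mm) with 5 to 13 N for 0.4 s (contact force between the fingers and anything else between 5 and 13 N and x of the grasp point in the frame of centre_middle between -0.025 and 0.025 m and y of the grasp point in the frame of centre_middle between -0.025 and 0.025 m and z of the grasp point in the frame of centre_middle below 0.035 m), for 0.4 s.
3. the right arm is pressed by the fingers at its blue band (within 25 mm) with 5 to 13 N for 0.4 s (contact force between the fingers and anything else between 5 and 13 N and x of the grasp point in the frame of right_middle between -0.025 and 0.025 m and y of the grasp point in the frame of right_middle between -0.025 and 0.025 m and z of the grasp point in the frame of right_middle below 0.035 m), for 0.4 s.
4. the beaker is held at least 30 mm above the wheel's disc (z of beaker in the frame of wheel above 0.115 m and contact force between the fingers and beaker above 0.3 N), for 0.1 s.
At the end, for the whole second after the job is handed in: The beaker stands released and at rest, upright within 0.04 rad, its centre within 15 mm of the pad centre of an arm that carries it without sagging more than 4 mm (only the firm arm does); the small dish is still on the wheel (((horizontal distance between beaker and left_pad below 0.015 m and z of beaker in the frame of left_pad between -0.004 and 0.004 m) or (horizontal distance between beaker and centre_pad below 0.015 m and z of beaker in the frame of centre_pad between -0.004 and 0.004 m) or (horizontal distance between beaker and right_pad below 0.015 m and z of beaker in the frame of right_pad between -0.004 and 0.004 m)) and angle between beaker's own z axis and vertical below 0.04 rad and linear speed of beaker below 0.01 m/s and contact force between the fingers and beaker below 0.05 N and z of dish in the frame of wheel above 0.08 m); the robot touches nothing.
It fails at once if the beaker is let go over the pad of a slack arm, so that it sags more than 4.5 mm (contact force between the fingers and beaker below 0.05 N and ((horizontal distance between beaker and left_pad below 0.045 m and z of beaker in the frame of left_pad between -0.08 and -0.0045 m) or (horizontal distance between beaker and centre_pad below 0.045 m and z of beaker in the frame of centre_pad between -0.08 and -0.0045 m) or (horizontal distance between beaker and right_pad below 0.045 m and z of beaker in the frame of right_pad between -0.08 and -0.0045 m))).
It fails at once if the beaker is dropped or knocked (faster than 0.4 m/s while not held) (contact force between the fingers and beaker below 0.05 N and linear speed of beaker above 0.4 m/s).
It fails at once if the small dish falls off the wheel (z of dish in the frame of wheel below 0.07 m).
It fails at once if a bystander on the table is moved more than 30 mm (distance of any of tub, glaze_jar, brush, rib from where it was at the start of the episode above 0.03 m).
It also fails if it takes over 72 s, if anything falls off the work surface, if the arm or the gripper's body presses on something with over 40 N, if the wrist force passes 120 N, or if a joint passes its speed limit or range.

## Working session

There is one attempt and no reset: what is moved stays moved. The work goes in short steps, Python scripts to look and compute and a tool call to move; the robot and the scene stay as the last step left them, time stands still between calls to the robot, and variables do not carry over. Pictures are saved under pics/ and viewed, at most 10 in all, crops included, and the job is handed in when it is done.

Besides the shell and the picture viewer there is one more tool, called after "Emit:" by a JSON object that holds its "api" and its "payload", one argument or row to a line. carry_out: Moves the arm, as the interface text tells. Its arguments: {"type":"object","properties":{"rows":{"type":"array"}},"required":["rows"]}

```bash
mkdir -p pics
cat > h.py <<'E'
import numpy as np, cv2
from plant import manip
def cal(n):
    c=manip.get_calibration(n); f=200/np.tan(np.radians(c["vertical_fov"])/2)
    return c,f,np.array(c["R"]),np.array(c["t"]).ravel()
def ray(n,u,v,C=None):
    c,f,R,t=C or cal(n)
    d=np.array([(u-c["cx"])/f,(v-c["cy"])/f]); s=d.copy()
    for _ in range(20): s=d/(1+c["k1"]*(s@s))
    return -R.T@t, R.T@np.array([s[0],s[1],1])
def plane(n,u,v,z,C=None):
    o,d=ray(n,u,v,C); return o+d*(z-o[2])/d[2]
def proj(n,X,C=None):
    c,f,R,t=C or cal(n); p=R@np.array(X,float)+t; s=p[:2]/p[2]; s=s*(1+c["k1"]*(s@s)); return s*f+[c["cx"],c["cy"]]
def snap(n,name=None):
    C=cal(n); im=manip.read_camera(n)
    if name: cv2.imwrite("pics/"+name,cv2.cvtColor(im,cv2.COLOR_RGB2BGR))
    return im,C
def blobs(mask,amin=30):
    n,l,s,c=cv2.connectedComponentsWithStats(mask.astype(np.uint8))
    return [(c[i].round(1).tolist(),s[i].tolist()) for i in range(1,n) if s[i][4]>=amin]
E
python3 - <<'E'
from h import *
for n in("top","scene"):
    im,C=snap(n,n+".png"); print(n,(-C[2].T@C[3]).round(),C[0]["vertical_fov"])
    h=cv2.cvtColor(im,cv2.COLOR_RGB2HSV)
    b=(h[...,0]>95)&(h[...,0]<130)&(h[...,1]>110)&(h[...,2]>50)
    for c,s in blobs(b): print(c,s,plane(n,*c,130,C).round(1))
E
```

```text
top [ 353.  -89. 1592.] 45.65248214464736
[496.2, 76.5] [476, 57, 41, 40, 1293] [ 874.7 -644.8  130. ]
[233.3, 146.4] [226, 143, 15, 7, 82] [640.8 180.  130. ]
[281.0, 151.8] [274, 149, 15, 7, 85] [625.5  30.7 130. ]
[328.5, 157.1] [322, 154, 14, 7, 85] [ 610.6 -117.6  130. ]
scene [1480. -544. 1127.] 48.392564990858546
[345.3, 45.4] [326, 25, 42, 42, 1338] [-429.2  490.8  130. ]
[320.1, 39.1] [319, 30, 3, 21, 57] [-555.5  407.2  130. ]
[337.1, 82.2] [326, 77, 26, 12, 164] [-105.9  279.5  130. ]
[412.0, 190.5] [406, 188, 13, 6, 48] [637.8 180.  130. ]
[370.4, 201.4] [364, 198, 15, 8, 56] [622.7  30.1 130. ]
[326.6, 213.0] [320, 210, 15, 8, 60] [ 608.3 -119.1  130. ]
[180.1, 345.7] [154, 321, 53, 50, 2034] [ 862.3 -641.6  130. ]
```

View pics/top.png

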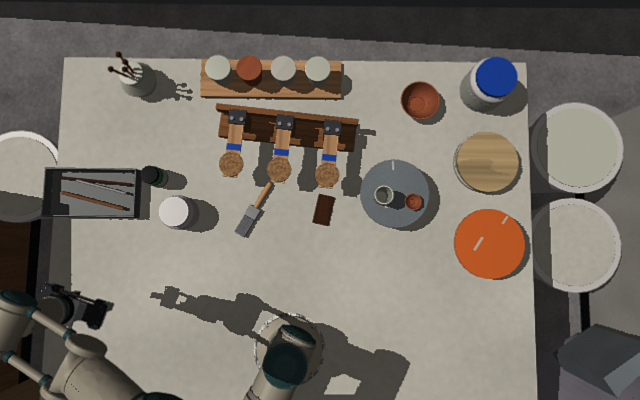

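View pics/scene.png

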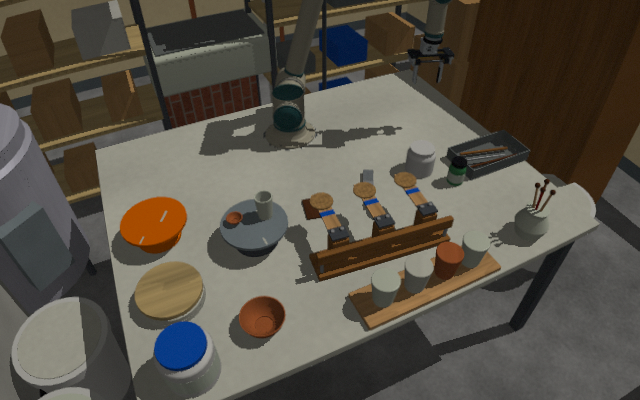

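The top view shows the rack's bands at (233,146), (281,152) and (328,157), with the pads below them. The grey wheel is centred near (397,194), the beaker at (384,195) and the dish at (414,202). The scene view agrees, with bands at (412,190), (370,201) and (327,213).

Run:
```python
from h import *
o=manip.get_obs(); print(np.array(o["eef_rot"]).round(3).tolist(), o["opening"],o["tcp_pos"],o["contact_force"])
m=[plane("top",*p,130) for p in((233.3,146.4),(281,151.8),(328.5,157.1))]
print(proj("top",(640-55,180+5.5,135)),"pad px expected (231,163)")
for p,z in(((397,194),85),((384,195),127),((414,202),107)): print(plane("top",*p,z).round())
```

```text
[[-0.952, 0.306, -0.001], [0.306, 0.952, -0.001], [0.0, -0.002, -1.0]] 93.90422412584468 [175.65005677 547.00864763 204.69960614] [-0.28086893 -0.06666635  0.41671284]
[230.69698045 163.78286682] pad px expected (231,163)
[ 502. -338.   85.]
[ 494. -291.  127.]
[ 475. -387.  107.]
```

Emit:
{"api": "carry_out", "payload": {
  "rows": [
    [[0,0,0],[0.038,-0.03,0],1],
    [[0,0,0],[0.038,-0.03,0],1],
    [[0,0,0],[0.038,-0.03,0],1],
    [[0,0,0],[0.038,-0.03,0],1],
    [[0,0,0],[0.038,-0.03,0],1],
    [[0,0,0],[0.038,-0.03,0],1],
    [[0,0,0],[0.038,-0.03,0],1],
    [[0,0,0],[0.038,-0.03,0],1],
    [[0,0,0],[0.038,-0.03,0],1],
    [[0,0,0],[0.038,-0.03,0],1],
    [[0,0,0],[0.03,-0.03,0],1],
    [[0,0,0],[0,0,0],1]
  ]
}}

```text
t: 1.6
tcp_pos: [587.6, 215.1, 204.4]
eef_rot: [[-0.951, 0.309, -0.001], [0.309, 0.951, -0.001], [0.0, -0.001, -1.0]]
contact_force: [-0.7, 0.2, -0.1]
opening: 0.4
gripper_force: 0.0
```

Run:
```python
from h import *
im,C=snap("wrist","w1.png"); h=cv2.cvtColor(im,cv2.COLOR_RGB2HSV)
b=(h[...,0]>95)&(h[...,0]<130)&(h[...,1]>110)&(h[...,2]>50)
print((-C[2].T@C[3]).round(),C[2].round(2).tolist())
for c,s in blobs(b,100): print(c,s,plane("wrist",*c,130,C).round(1))
```

```text
[513. 240. 383.] [[0.31, 0.95, -0.0], [0.92, -0.3, 0.27], [0.26, -0.08, -0.96]]
[291.0, 267.9] [282, 260, 19, 16, 227] [635.4 165.7 130. ]
[168.4, 293.4] [143, 280, 50, 25, 753] [624.3  33.3 130. ]
```

View pics/w1.png

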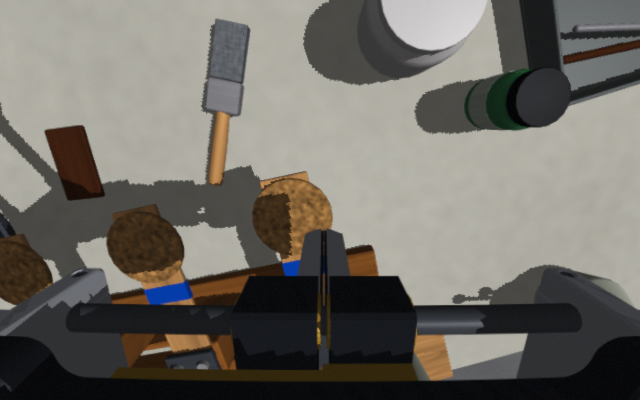

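Emit:
{"api": "carry_out", "payload": {
  "rows": [
    [[0,0,0],[0.026,-0.017,0],1],
    [[0,0,0],[0.0255,-0.017,0],1],
    [[0,0,0],[0,0,-0.02],1],
    [[0,0,0],[0,0,-0.02],1],
    [[0,0,0],[0,0,-0.02],1],
    [[0,0,0],[0,0,-0.008],1],
    [[0,0,0],[0,0,-0.003],1],
    [[0,0,0],[0,0,0],1]
  ]
}}

```text
t: 2.65
tcp_pos: [637.4, 183.9, 135.0]
eef_rot: [[-0.952, 0.305, 0.001], [0.305, 0.952, 0.0], [-0.001, 0.001, -1.0]]
contact_force: [0.2, 0.1, 0.0]
opening: 0.5
gripper_force: 0.0
```

Emit:
{"api": "carry_out", "payload": {
  "rows": [
    [[0,0,0],[0.001,-0.002,-0.003],1],
    [[0,0,0],[0,0,-0.002],1],
    [[0,0,0],[0,0,-0.001],1],
    [[0,0,0],[0,0,0],1]
  ]
}}

```text
t: 3.15
tcp_pos: [638.8, 181.3, 129.2]
eef_rot: [[-0.952, 0.306, 0.001], [0.306, 0.952, -0.0], [-0.001, 0.0, -1.0]]
contact_force: [0.7, -0.8, 4.3]
opening: 0.4
gripper_force: 1.9
```

Emit:
{"api": "carry_out", "payload": {
  "rows": [
    [[0,0,0],[0,0,-0.001],1],
    [[0,0,0],[0,0,0],1]
  ]
}}

```text
t: 3.4
tcp_pos: [638.8, 181.3, 128.5]
eef_rot: [[-0.952, 0.306, 0.002], [0.306, 0.952, -0.0], [-0.002, 0.0, -1.0]]
contact_force: [-0.9, -1.3, 7.1]
opening: 0.3
gripper_force: 3.2
```

Emit:
{"api": "carry_out", "payload": {
  "rows": [
    [[0,0,0],[0,0,-0.0003],1],
    [[0,0,0],[0,0,0],1],
    [[0,0,0],[0,0,0],1],
    [[0,0,0],[0,0,0],1],
    [[0,0,0],[0,0,0],1],
    [[0,0,0],[0,0,0],1]
  ]
}}

```text
t: 4.15
tcp_pos: [638.8, 181.3, 128.4]
eef_rot: [[-0.952, 0.306, 0.002], [0.306, 0.952, -0.0], [-0.002, 0.0, -1.0]]
contact_force: [-0.1, -1.7, 7.3]
opening: 0.4
gripper_force: 3.4
```

Left arm: about 2 mm of give at 7.3 N, so it looks firm. Next is the centre arm.

Emit:
{"api": "carry_out", "payload": {
  "rows": [
    [[0,0,0],[0,0,0.02],1],
    [[0,0,0],[0,0,0.015],1],
    [[0,0,0],[-0.005,-0.05,0],1],
    [[0,0,0],[-0.005,-0.05,0],1],
    [[0,0,0],[-0.005,-0.05,0],1],
    [[0,0,0],[0,0,-0.015],1],
    [[0,0,0],[0,0,-0.012],1],
    [[0,0,0],[0,0,-0.004],1],
    [[0,0,0],[0,0,-0.002],1],
    [[0,0,0],[0,0,0],1]
  ]
}}

```text
t: 5.4
tcp_pos: [623.4, 32.5, 129.3]
eef_rot: [[-0.952, 0.305, 0.0], [0.305, 0.952, 0.0], [0.0, 0.0, -1.0]]
contact_force: [-0.0, -0.0, 0.8]
opening: 0.2
gripper_force: 0.4
```

Emit:
{"api": "carry_out", "payload": {
  "rows": [
    [[0,0,0],[0,0,-0.001],1],
    [[0,0,0],[0,0,0],1]
  ]
}}

```text
t: 5.65
tcp_pos: [623.9, 31.9, 128.6]
eef_rot: [[-0.952, 0.306, 0.001], [0.306, 0.952, 0.0], [-0.001, 0.001, -1.0]]
contact_force: [0.3, 1.5, 1.8]
opening: 0.6
gripper_force: 0.7
```

Emit:
{"api": "carry_out", "payload": {
  "rows": [
    [[0,0,0],[0,0,-0.002],1],
    [[0,0,0],[0,0,-0.002],1],
    [[0,0,0],[0,0,-0.001],1],
    [[0,0,0],[0,0,0],1]
  ]
}}

```text
t: 6.15
tcp_pos: [624.1, 31.7, 123.6]
eef_rot: [[-0.952, 0.306, 0.002], [0.306, 0.952, 0.0], [-0.002, 0.001, -1.0]]
contact_force: [0.3, 1.1, 5.2]
opening: 0.3
gripper_force: 2.2
```

Emit:
{"api": "carry_out", "payload": {
  "rows": [
    [[0,0,0],[0,0,-0.002],1],
    [[0,0,0],[0,0,-0.002],1],
    [[0,0,0],[0,0,0],1],
    [[0,0,0],[0,0,0],1],
    [[0,0,0],[0,0,0],1],
    [[0,0,0],[0,0,0],1],
    [[0,0,0],[0,0,0],1]
  ]
}}

```text
t: 7.02
tcp_pos: [624.5, 31.6, 120.2]
eef_rot: [[-0.952, 0.306, 0.003], [0.306, 0.952, 0.0], [-0.003, 0.001, -1.0]]
contact_force: [0.2, 1.9, 6.7]
opening: 0.3
gripper_force: 3.3
```

Centre arm: about 10 mm at 7 N, so it is slack. Next is the right arm.

Emit:
{"api": "carry_out", "payload": {
  "rows": [
    [[0,0,0],[0,0,0.024],1],
    [[0,0,0],[0,0,0.02],1],
    [[0,0,0],[-0.005,-0.05,0],1],
    [[0,0,0],[-0.005,-0.05,0],1],
    [[0,0,0],[-0.005,-0.05,0],1],
    [[0,0,0],[0,0,-0.015],1],
    [[0,0,0],[0,0,-0.012],1],
    [[0,0,0],[0,0,-0.004],1],
    [[0,0,0],[0,0,-0.002],1],
    [[0,0,0],[0,0,0],1]
  ]
}}

```text
t: 8.28
tcp_pos: [608.6, -117.7, 130.4]
eef_rot: [[-0.952, 0.305, 0.0], [0.305, 0.952, 0.0], [-0.0, 0.0, -1.0]]
contact_force: [-0.4, -0.5, 0.9]
opening: 0.7
gripper_force: 0.0
```

Emit:
{"api": "carry_out", "payload": {
  "rows": [
    [[0,0,0],[0,0,-0.001],1],
    [[0,0,0],[0,0,0],1]
  ]
}}

```text
t: 8.52
tcp_pos: [608.8, -118.3, 129.6]
eef_rot: [[-0.952, 0.306, 0.001], [0.306, 0.952, 0.0], [-0.001, 0.0, -1.0]]
contact_force: [0.2, -0.0, -0.1]
opening: 0.5
gripper_force: 0.4
```

Emit:
{"api": "carry_out", "payload": {
  "rows": [
    [[0,0,0],[0,0,-0.001],1],
    [[0,0,0],[0,0,-0.001],1],
    [[0,0,0],[0,0,0],1]
  ]
}}

```text
t: 8.9
tcp_pos: [608.8, -118.4, 127.4]
eef_rot: [[-0.952, 0.306, 0.001], [0.306, 0.952, 0.0], [-0.001, 0.001, -1.0]]
contact_force: [0.4, 0.2, 2.2]
opening: 0.3
gripper_force: 1.3
```

Slack as well, at about 0.7 N/mm. I'll press on to about 8 N.

Emit:
{"api": "carry_out", "payload": {
  "rows": [
    [[0,0,0],[0,0,-0.002],1],
    [[0,0,0],[0,0,-0.002],1],
    [[0,0,0],[0,0,-0.002],1],
    [[0,0,0],[0,0,-0.002],1],
    [[0,0,0],[0,0,0],1],
    [[0,0,0],[0,0,0],1],
    [[0,0,0],[0,0,0],1],
    [[0,0,0],[0,0,0],1],
    [[0,0,0],[0,0,0],1]
  ]
}}

```text
t: 10.02
tcp_pos: [609.4, -118.5, 120.5]
eef_rot: [[-0.952, 0.306, 0.003], [0.306, 0.952, -0.0], [-0.003, 0.001, -1.0]]
contact_force: [0.7, 2.7, 8.1]
opening: 0.3
gripper_force: 4.0
```

Emit:
{"api": "carry_out", "payload": {
  "rows": [
    [[0,0,0],[0,0,0.05],1],
    [[0,0,0],[0,0,0.05],1],
    [[0,0,0],[-0.01,0,0.04],1]
  ]
}}

```text
t: 10.4
tcp_pos: [598.2, -119.2, 260.1]
eef_rot: [[-0.952, 0.306, -0.001], [0.306, 0.952, -0.001], [0.0, -0.001, -1.0]]
contact_force: [0.2, 0.7, -0.5]
opening: 0.2
gripper_force: 0.0
```

```bash
python3 - <<'E'
from h import *
o=manip.get_obs(); print(np.round(o["qpos"],2))
for n in("top","scene"):
    im,C=snap(n); 
    h=cv2.cvtColor(im,cv2.COLOR_RGB2HSV)
    x0,y0=(350,150) if n=="top" else (205,175); x1,y1=(445,235) if n=="top" else (300,260)
    cv2.imwrite(f"pics/c_{n}.png",cv2.resize(cv2.cvtColor(im[y0:y1,x0:x1],cv2.COLOR_RGB2BGR),None,fx=6,fy=6,interpolation=cv2.INTER_NEAREST))
    s=im[y0:y1,x0:x1].astype(int); hh=h[y0:y1,x0:x1]
    d=((hh[...,0]<14)|(hh[...,0]>170))&(hh[...,1]>110)&(hh[...,2]>60)
    for c,st in blobs(d,40): print("dish",n,c,st,plane(n,c[0]+x0,c[1]+y0,100,C).round(1))
E
python3 -c "
import cv2,numpy as np
a=cv2.imread('pics/c_top.png');cv2.imwrite('pics/c.png',cv2.resize(a,(570,510)))"
```

```text
[-0.31  0.31  1.33 -0.    1.51 -1.57]
dish top [62.7, 51.2] [55, 43, 16, 17, 213] [ 478.5 -384.4  100. ]
dish scene [29.1, 42.4] [22, 37, 16, 12, 158] [ 471.5 -382.   100. ]
```

View pics/c_top.png

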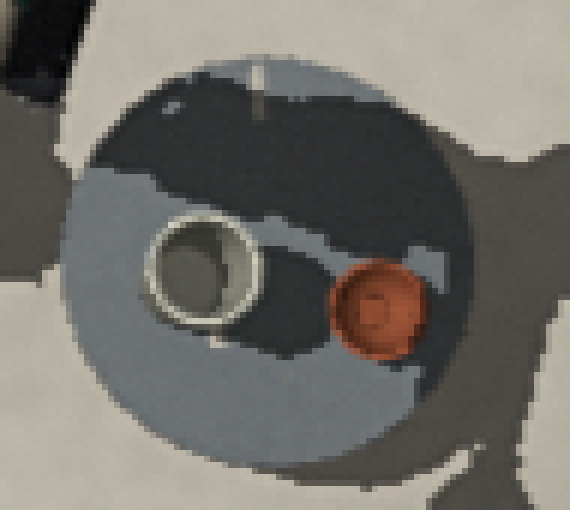

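View pics/c_scene.png

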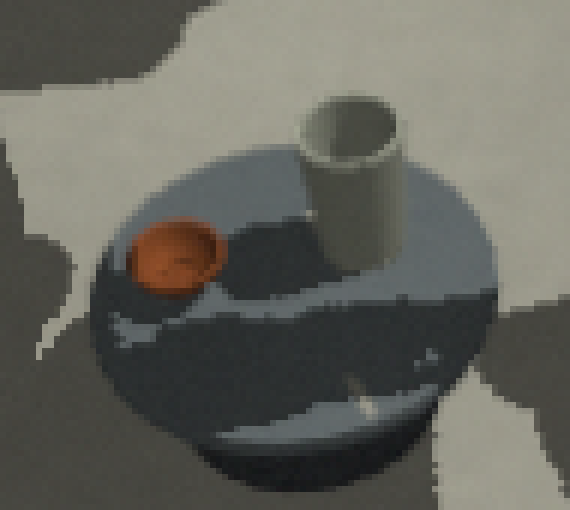

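The top crop puts the beaker rim centre at (384.0,194.8) and the dish at (412.7,201.2). The scene crop puts the rim centre at (263.5,196.8).

Run:
```python
from h import *
a=ray("top",384,194.8); b=ray("scene",263.5,196.8)
print(plane("top",384,194.8,170),plane("scene",263.5,196.8,170))
M=np.c_[a[1],-b[1]]; s=np.linalg.lstsq(M,b[0]-a[0],rcond=None)[0]; print(a[0]+s[0]*a[1],b[0]+s[1]*b[1])
```

```text
[ 490.86714022 -284.64077962  170.        ] [ 494.55779465 -282.83801399  170.        ]
[ 491.07321828 -284.93328529  167.86966493] [ 492.07482509 -282.18072173  167.58861466]
```

Emit:
{"api": "carry_out", "payload": {
  "rows": [
    [[0,0,-10.5],[-0.015,-0.03,0],0.8],
    [[0,0,-10.5],[-0.015,-0.03,0],0.5],
    [[0,0,-10.5],[-0.015,-0.03,0],0],
    [[0,0,-10.5],[-0.015,-0.03,0],0],
    [[0,0,-10.5],[-0.015,-0.02,0],0],
    [[0,0,-10.5],[-0.015,-0.02,0],0],
    [[0,0,-10],[-0.014,-0.01,0],0],
    [[0,0,-10],[0,0,0],0],
    [[0,0,0],[0,0,0],0]
  ]
}}

```text
t: 11.62
tcp_pos: [493.4, -288.5, 257.3]
eef_rot: [[0.186, 0.983, -0.003], [0.983, -0.186, 0.001], [0.001, -0.003, -1.0]]
contact_force: [-0.3, 0.6, -0.6]
opening: 87.3
gripper_force: 0.0
```

Run:
```python
from h import *
im,C=snap("wrist","w2.png")
print(proj("wrist",(492,-284,170),C), proj("wrist",(475,-383,107),C), manip.get_obs()["tcp_pos"])
```

```text
[322.07061476 201.94092304] [323.91948275 263.44649522] [ 493.64327653 -288.41721923  257.58927058]
```

View pics/w2.png

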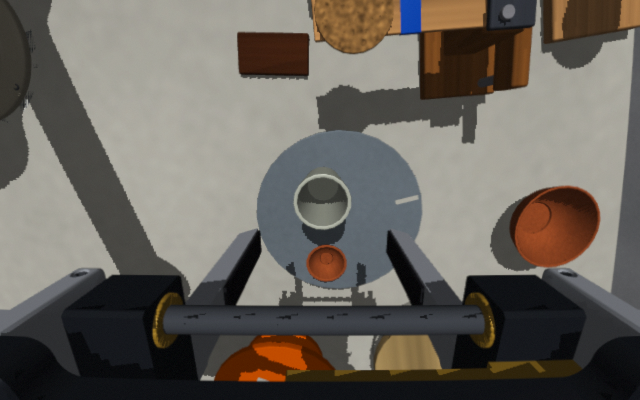

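The wrist view shows the rim centre at (322,201), as predicted, and the dish clear of both fingers at (326,262). I'll descend.

Emit:
{"api": "carry_out", "payload": {
  "rows": [
    [[0,0,0],[-0.0015,0.0045,-0.03],0],
    [[0,0,0],[0,0,-0.03],0],
    [[0,0,0],[0,0,-0.03],0],
    [[0,0,0],[0,0,-0.03],0],
    [[0,0,0],[0,0,-0.012],0],
    [[0,0,0],[0,0,0],0],
    [[0,0,0],[0,0,0],0.4],
    [[0,0,0],[0,0,0],0.6],
    [[0,0,0],[0,0,0],0.8],
    [[0,0,0],[0,0,0],1],
    [[0,0,0],[0,0,0],1]
  ]
}}

```text
t: 13.05
tcp_pos: [493.0, -284.1, 127.6]
eef_rot: [[0.188, 0.982, 0.001], [0.982, -0.188, -0.0], [-0.0, 0.001, -1.0]]
contact_force: [-0.3, -0.7, 1.4]
opening: 56.9
gripper_force: 30.0
```

Emit:
{"api": "carry_out", "payload": {
  "rows": [
    [[0,0,0],[0,0,0.01],1],
    [[0,0,0],[0,0,0.02],1],
    [[0,0,0],[0,0,0.025],1],
    [[0,0,0],[0,0,0.025],1],
    [[0,0,0],[0,0,0.025],1],
    [[0,0,0],[0.003,0.02,0],1],
    [[0,0,0],[0.006,0.03,0],1],
    [[0,0,0],[0.008,0.04,0],1],
    [[0,0,0],[0.008,0.04,0],1],
    [[0,0,0],[0.008,0.04,0],1],
    [[0,0,0],[0.008,0.04,0],1],
    [[0,0,0],[0.008,0.04,0],1]
  ]
}}

```text
t: 14.55
tcp_pos: [540.6, -31.1, 230.8]
eef_rot: [[0.187, 0.982, -0.003], [0.982, -0.187, 0.001], [0.001, -0.003, -1.0]]
contact_force: [-0.4, 0.1, -1.8]
opening: 56.6
gripper_force: 30.0
```

Emit:
{"api": "carry_out", "payload": {
  "rows": [
    [[0,0,0],[0.008,0.04,0],1],
    [[0,0,0],[0.008,0.04,0],1],
    [[0,0,0],[0.008,0.03,0],1],
    [[0,0,0],[0.005,0.02,0],1],
    [[0,0,0],[0,0,0],1],
    [[0,0,0],[0,0,0],1]
  ]
}}

```text
t: 15.3
tcp_pos: [570.3, 95.3, 231.8]
eef_rot: [[0.188, 0.982, -0.001], [0.982, -0.188, -0.001], [-0.001, -0.001, -1.0]]
contact_force: [-0.1, -0.2, -1.6]
opening: 56.7
gripper_force: 30.0
```

Run:
```python
from h import *
o=manip.get_obs(); print(o["tcp_pos"],o["opening"])
im,C=snap("wrist","w3.png"); h=cv2.cvtColor(im,cv2.COLOR_RGB2HSV)
b=(h[...,0]>95)&(h[...,0]<130)&(h[...,1]>110)&(h[...,2]>50)
for c,s in blobs(b,100): print(c,s,plane("wrist",*c,130,C).round(1))
print("left pad px",proj("wrist",(584.3,186,135),C))
```

```text
[570.28823503  95.25154348 231.81414764] 56.66650613215095
[379.1, 103.8] [368, 79, 23, 51, 1016] [639.7 180.4 130. ]
[386.7, 232.8] [374, 227, 19, 19, 139] [629.8  48.9 130. ]
[386.8, 354.5] [379, 340, 17, 30, 463] [ 609.9 -112.2  130. ]
left pad px [320.56298306 108.84211344]
```

View pics/w3.png

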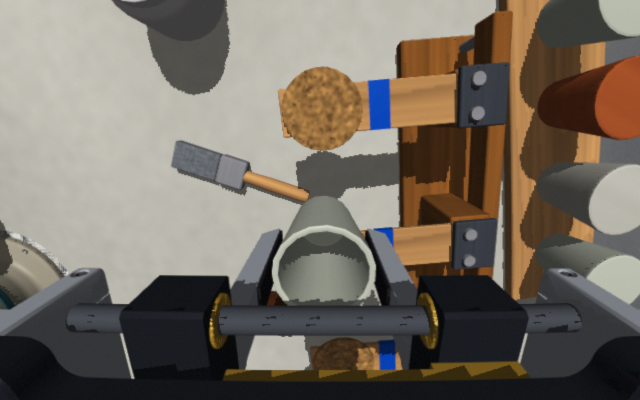

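The wrist view shows the left pad centred at (321,108), as predicted, and the held beaker's rim centred near (324,271). I'll check where the beaker sits in the grip.

Run:
```python
from h import *
C=cal("wrist"); a=np.linspace(0,2*np.pi,60)
for dy in(-4,0,4):
    P=np.array([proj("wrist",(570.3+29*np.cos(t),95.3+dy+29*np.sin(t),274),C) for t in a]); print(dy,P.min(0).round(),P.max(0).round())
```

```text
-4 [272. 230.] [378. 323.]
0 [271. 223.] [377. 318.]
4 [269. 216.] [376. 312.]
```

Emit:
{"api": "carry_out", "payload": {
  "rows": [
    [[0,0,0],[0.004,0.03,0],1],
    [[0,0,0],[0.005,0.03,0],1],
    [[0,0,0],[0.003,0.02,0],1],
    [[0,0,0],[0.002,0.0115,0],1],
    [[0,0,0],[0,0,-0.015],1],
    [[0,0,0],[0,0,-0.015],1],
    [[0,0,0],[0,0,-0.01],1],
    [[0,0,0],[0,0,-0.006],1],
    [[0,0,0],[0,0,-0.003],1],
    [[0,0,0],[0,0,0],1],
    [[0,0,0],[0,0,0],1]
  ]
}}

```text
t: 16.73
tcp_pos: [585.2, 187.6, 183.7]
eef_rot: [[0.187, 0.982, 0.001], [0.982, -0.187, 0.0], [0.0, 0.001, -1.0]]
contact_force: [0.0, 0.1, -1.9]
opening: 56.6
gripper_force: 30.0
```

Emit:
{"api": "carry_out", "payload": {
  "rows": [
    [[0,0,0],[0,-0.001,-0.002],1],
    [[0,0,0],[0,0,-0.002],1],
    [[0,0,0],[0,0,-0.001],1],
    [[0,0,0],[0,0,0],1]
  ]
}}

```text
t: 17.23
tcp_pos: [584.8, 186.5, 178.1]
eef_rot: [[0.187, 0.982, -0.0], [0.982, -0.187, -0.0], [-0.0, -0.0, -1.0]]
contact_force: [-0.2, -0.7, -2.1]
opening: 56.5
gripper_force: 30.0
```

Emit:
{"api": "carry_out", "payload": {
  "rows": [
    [[0,0,0],[0,0,-0.001],1],
    [[0,0,0],[0,0,0],1],
    [[0,0,0],[0,0,0],1]
  ]
}}

```text
t: 17.6
tcp_pos: [584.9, 186.5, 177.3]
eef_rot: [[0.187, 0.982, 0.0], [0.982, -0.187, 0.0], [0.0, 0.0, -1.0]]
contact_force: [-0.4, -0.4, -1.9]
opening: 56.7
gripper_force: 30.0
```

Emit:
{"api": "carry_out", "payload": {
  "rows": [
    [[0,0,0],[0,0,-0.001],1],
    [[0,0,0],[0,0,0],1],
    [[0,0,0],[0,0,-0.0007],1],
    [[0,0,0],[0,0,0],1]
  ]
}}

```text
t: 18.1
tcp_pos: [584.9, 186.5, 175.7]
eef_rot: [[0.187, 0.982, 0.0], [0.982, -0.187, 0.0], [0.0, 0.0, -1.0]]
contact_force: [-0.7, 0.3, 1.5]
opening: 56.5
gripper_force: 30.0
```

It has made contact. I'll back off slightly to match the beaker's weight, then release.

Emit:
{"api": "carry_out", "payload": {
  "rows": [
    [[0,0,0],[0,0,0.0008],1],
    [[0,0,0],[0,0,0],1],
    [[0,0,0],[0,0,0],1]
  ]
}}

```text
t: 18.48
tcp_pos: [584.9, 186.5, 176.3]
eef_rot: [[0.188, 0.982, 0.0], [0.982, -0.188, -0.0], [0.0, 0.0, -1.0]]
contact_force: [-0.0, -0.3, 1.4]
opening: 56.8
gripper_force: 30.0
```

Emit:
{"api": "carry_out", "payload": {
  "rows": [
    [[0,0,0],[0,0,0],0.35],
    [[0,0,0],[0,0,0],0.3],
    [[0,0,0],[0,0,0],0.2],
    [[0,0,0],[0,0,0],0.1],
    [[0,0,0],[0,0,0],0],
    [[0,0,0],[0,0,0],0],
    [[0,0,0],[0,0,0],0]
  ]
}}

```text
t: 19.35
tcp_pos: [584.9, 186.5, 176.3]
eef_rot: [[0.187, 0.982, 0.0], [0.982, -0.187, -0.0], [-0.0, 0.0, -1.0]]
contact_force: [-0.4, -0.4, 0.5]
opening: 94.0
gripper_force: 0.0
```

Emit:
{"api": "carry_out", "payload": {
  "rows": [
    [[0,0,0],[0,0,0.01],0],
    [[0,0,0],[0,0,0.03],0],
    [[0,0,0],[0,0,0.04],0],
    [[0,0,0],[0,0,0.04],0],
    [[0,0,0],[-0.02,-0.04,0.02],0],
    [[0,0,0],[-0.02,-0.04,0],0],
    [[0,0,0],[-0.02,-0.04,0],0],
    [[0,0,0],[0,0,0],0],
    [[0,0,0],[0,0,0],0]
  ]
}}

```text
t: 20.48
tcp_pos: [525.3, 66.9, 317.0]
eef_rot: [[0.188, 0.982, 0.002], [0.982, -0.188, 0.001], [0.001, 0.001, -1.0]]
contact_force: [-0.3, 1.6, 0.1]
opening: 93.7
gripper_force: 0.0
```

Run:
```python
from h import *
im,C=snap("wrist","w4.png")
print("rim px",proj("wrist",(584.5,186,220),C),"foot",proj("wrist",(584.5,186,135),C))
im,C=snap("top"); 
h=cv2.cvtColor(im,cv2.COLOR_RGB2HSV)
for c,s in blobs(((h[...,0]<14)|(h[...,0]>170))&(h[...,1]>110)&(h[...,2]>60),100): print(c,s)
```

```text
rim px [363.35169592  67.27737285] foot [353.55948345  81.01349612]
[248.4, 67.7] [235, 56, 28, 25, 520]
[421.9, 100.8] [401, 82, 39, 37, 980]
[286.1, 113.5] [216, 104, 142, 21, 680]
[223.8, 120.2] [220, 112, 11, 15, 106]
[319.4, 137.9] [314, 127, 11, 21, 131]
[91.6, 199.9] [61, 191, 62, 19, 193]
[489.3, 243.6] [454, 209, 71, 70, 3859]
```

View pics/w4.png

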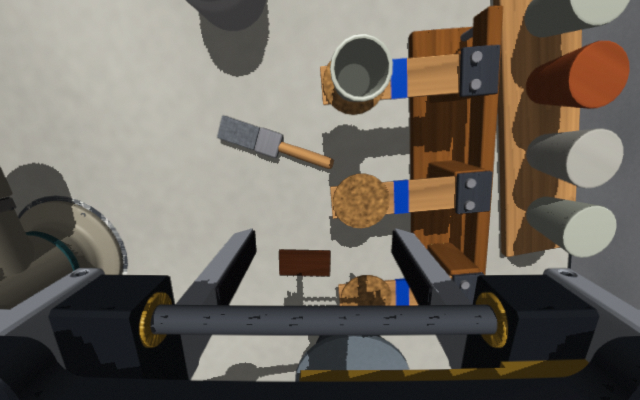

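The beaker stands upright on the left pad, with its rim centre at (361,67) against a predicted (363,67). I'll confirm the dish from the scene camera, then hand in.

Run:
```python
from h import *
im,C=snap("scene"); h=cv2.cvtColor(im,cv2.COLOR_RGB2HSV)
ok=False
for c,s in blobs(((h[...,0]<14)|(h[...,0]>170))&(h[...,1]>110)&(h[...,2]>60),80):
    p=plane("scene",*c,100,C)
    if 60<s[4]<260 and np.hypot(p[0]-502,p[1]+338)<95: ok=True; print(p.round())
print(ok)
if ok: print(manip.finish_job())
```

```text
False
```

Run:
```python
from h import *
im,C=snap("scene"); cv2.imwrite("pics/f.png",cv2.resize(cv2.cvtColor(im[150:290,180:340],cv2.COLOR_RGB2BGR),None,fx=4,fy=4))
```

```text
(no output)
```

View pics/f.png

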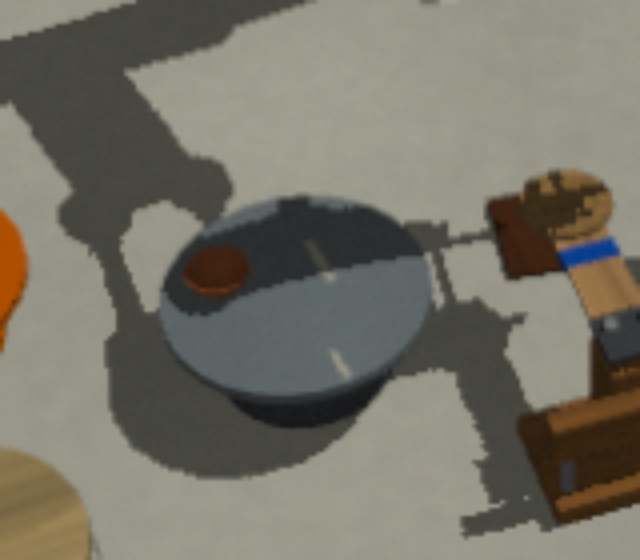

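The dish is still on the disc, at (216,270) in the crop. It lies in shadow, which is why the colour mask missed it.

```bash
python3 -c "
from plant import manip
print(manip.finish_job())"
```

```text
the job is handed in; nothing more can be done
None
```

The left arm is the firm one (about 2 mm of give at 7 N, against 9–10 mm for the centre and right arms at 7–8 N), so I set the beaker upright on its cork pad, with the dish still on the wheel, and handed the job in; no verdict came back.

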